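Unlatch the test bay gate and slide the repaired power board out

TASK

The repaired power board has to come out of the fenced test bay. Press the thumb lever to lift the gravity latch bar out of its catch, keep it lifted while you start the gate, and swing the gate wide open, at least square to the gateway, letting the bar drop again; then slide the board on its carrier out through the gateway, roughly straight, until all of it lies on the plywood apron in front of the bay. Keep the carrier flat on the plywood all the way (do not lift it), and leave the other things on the bench where they are.

Things in the scene. Friction and masses are not known exactly. Their poses are not given: they have to be found in the camera images.
- bay: Fixed test bay, place and heading vary: 8 mm plywood base (local x -220 to +205, y +-125 mm) with a grey fence on three sides, top at z 63, inner faces at y +-96 and x -205. Origin: bench height (z 0), mid-gateway, on the shut gate's mid-plane. x points OUT through the gateway (185 wide) over the bare apron, y along the shut gate to the latch end, z up.
- catch (a point): Top of the catch's outer horn: a steel U-shaped keeper on the latch-side post. At bay x 18, y 102, z 42 mm; horn 4 mm thick. Axes as the bay.
- gate (a joint): Gate angle, rad: 0 shut, grows as it swings outwards (free end goes from the bay's +y to its +x), stop at 1.85. Vertical hinge at bay x 0, y -90 mm. Aluminium frame with thin bars, 178 long, 6 thick, z 14 to 63 mm. Light friction (0.05 N m): it stays where left. With the bar in the catch it moves only about 0.02 rad.
- gate_hinge (a point): Point on the gate's hinge line at the gate's top (63 mm high). Its x axis is the gate's outward normal, y runs along the gate from hinge to free end (turns with the gate).
- gate_free_end (a point): Top of the gate's free end, 178 mm from the hinge line; same axes as gate_hinge.
- latch (a joint): Latch rocker angle, rad: 0 = bar level, down in the catch; grows as the thumb pad is pressed and the bar rises; stop at 0.30. The bar clears the horn above about 0.19. Gravity drops it back (about 1 N on the pad holds it up). Once the gate is over 0.15 rad open the bar is past the catch and may drop. Its pivot: 52 mm from the pad's centre towards the free end, 36 mm below it.
- thumb_pad (a point): Centre of the top face of the thumb pad: flat steel plate 44 x 44 mm on the gate's outer side, 76 mm high at rest, 26 mm out from the gate's mid-plane, 78 mm from the hinge; sinks 16 mm fully pressed. Axes as gate_hinge. On its outer edge only stands a lip (inner face 22 mm out from here, 14 tall, 4 thick, 44 long): a fingertip on the pad can push it outwards to swing the gate.
- bar_tip (a point): Tip of the steel latch bar (6 mm thick, 14 mm tall, 69 mm from pivot to tip) at mid-height, 40 mm high at rest, lying in the catch while the gate is shut.
- carrier_tail (a point): Middle of the carrier's rear face, 28 mm above its underside; x axis tail to nose, z up. Loose grey plate 120 x 110 x 8 mm with an ochre circuit board (parts to 34 mm high), 0.35 to 0.65 kg. At the tail edge a flush aluminium push plate 90 wide, 6 thick, top 48 mm above the underside. Starts in the bay, nose to the gate, 45 mm or more free behind the plate.
- carrier_nose (a point): Middle of the carrier's nose (front) face, 28 mm above its underside, 120 mm from carrier_tail; same axes.
- capacitor: Bystander: black cylinder standing on the apron's outer corner on the latch side, 25 dia x 32 tall; origin at its underside.
- spool: Bystander: metal spool, 52 dia x 40 tall, standing on the bench; origin at its underside.
- screw_pot: Bystander: steel cup, 60 dia x 35 tall, standing on the bench; origin at its underside.
- heatsink: Bystander: black finned heatsink, 50 x 36 x 27 tall, on the bench; origin at its underside.
- driver: Bystander: screwdriver lying on the bench, 170 long; origin at its underside.
- meter: Bystander: black hand meter lying on the bench, 150 x 78 x 32 tall; origin at its underside.
There are look-alikes about, which are no part of the job. Leave any orange, pink or turquoise look-alike of the part that bears carrier_tail alone.

How it is judged:
On the way, in this order (a step that is already met when the one before it is completed fails the run):
1. the thumb lever is pressed and the latch bar stands clear of its catch while the gate is still shut (value of joint latch above 0.18 rad and value of joint gate below 0.06 rad), for 0.02 s.
2. the gate stands wide open (80 degrees or more) with the board still behind the gateway (value of joint gate above 1.4 rad and x of carrier_nose in the frame of bay below 0.04 m), for 0.1 s.
At the end, for the whole second after the job is handed in: Gate open at least 1.4 rad (80 degrees), latch bar dropped (under 0.05 rad); carrier flat on the plywood and wholly on the apron: tail at least 5 mm past the shut gate's mid-plane, nose not past bay x = 203 mm, both within 70 mm of the middle line (value of joint gate above 1.4 rad and value of joint latch below 0.05 rad and x of carrier_tail in the frame of bay above 0.005 m and x of carrier_nose in the frame of bay below 0.203 m and y of carrier_nose in the frame of bay between -0.07 and 0.07 m and y of carrier_tail in the frame of bay between -0.07 and 0.07 m and angle between carrier_tail's own z axis and vertical below 0.06 rad and height (world z) of carrier_tail between 0.031 and 0.041 m); the robot touches nothing.
It fails at once if the carrier is lifted off the plywood (an end more than 15 mm up) or tipped over (height (world z) of any of carrier_tail, carrier_nose above 0.052 m).
It fails at once if a bystander is shoved more than 25 mm from its place (distance of any of capacitor, spool, screw_pot, heatsink, driver, meter from where it was at the start of the episode above 0.025 m).
It also fails if it takes over 53 s, if anything falls off the work surface, if the arm or the gripper's body presses on something with over 40 N, if the wrist force passes 120 N, or if a joint passes its speed limit or range.

ROBOT

A 6-joint arm with a two-finger parallel gripper is mounted at the origin on the work surface. World frame = base frame: x ahead of the robot, y to its left, z up, the work surface at z = 0. Lengths are in m, angles in rad, forces in N, time in s.
With the tool pointing down it reaches from about 0.375 to 0.975 m from the base axis. Payload 3.8 kg.
Tool frame: the origin (TCP) lies on the mounting face of the last link; the fingertips stand 173 mm ahead of it and the grasp point (between the pads) lies 155 mm ahead of it; z points along the fingers, y is the direction in which the jaws open and shut (so a half turn about z gives the same grasp; the last joint's range is limited). The gripper opens to 85 mm and grips with 20 to 120 N. Pads are 22 mm wide; open, the fingers measure 114 mm over their backs; the gripper's body (76 mm by 85 mm) begins 54 mm behind the grasp point. The pads swing forward as they close: fully open they stand 13 mm farther back than shut.
Start: joints at [1.226, 0.264, 1.604, -0, 1.274, -0.037], TCP at [0.204, 0.643, 0.405] pointing down, gripper open.
Joint ranges: [-2.63, 2.63], [-0.94, 2.18], [0.31, 2.57], [-1.31, 4.45], [0, 2.66], [-2.55, 2.55]. Speed limits (rad/s): [2.57, 2.57, 3.14, 3.14, 3.14, 3.14].

INTERFACE

Orientations are given as a rotation vector (axis times angle).
In Python, from workcell import bot gives the robot as it stands.
- The arm moves only by the shell command python3 -m jog 'ROWS' [FORCE]. ROWS is JSON, a list that holds one entry, the list of rows, each a list of 7 numbers: the closure, from 0 (fully open) to 1 (shut), then the shift along the tool's x, y, z in cm, then the turn, a rotation vector about the tool's x, y, z in rad. A call has 1 to 12 rows; each row is the pose to reach, as a shift and turn from the pose commanded when the call began, along the tool's axes at that moment; what a row does not reach only later rows make up. A row lasts 1/8 s, in which the tool goes at most 62.5 mm and 10.7 degrees, less where a joint would pass 70% of its speed; a pose out of reach is approached as far as the arm can. A call with a gripper value outside its range is refused whole. The fingers move at their own pace and stop on an object; FORCE is the grip in N (left out, the last holds). Time passes only in rows, so rows that repeat a pose let the fingers close. It gives the time, the measured TCP pose, the force and the opening at its end, in the units of the state.
- bot.read_state(): the state, without advancing time (a new reading comes with each control period).
- bot.read_camera(name): name is "side" or "top"; returns the picture (384x512x3 uint8, red, green, blue); there is no depth.
- bot.camera_model(name): a dict with "intrinsics" (3x3 intrinsics, pixels), "k1" (the pictures are not rectified: a ray, as slopes to the right and down, at radius r is drawn at 1 + k1 r^2 times it, then the intrinsics apply), "rvec" (rotation vector, rad) and "tvec" (3), from world to camera coordinates, as OpenCV has them. Camera axes: x right, y down, z forward; pixel columns grow to the right and rows downward; lengths in m; the calibration is good to about 2 mm. A picture is of the moment at which its call begins. camera_model takes no time and is no camera call.
- bot.finish_job(): hands the job in, once; it reports no verdict.
The state is a dict: "time": time; "q": joint angles; "joint_vel": joint speeds; "joint_torque": joint torques, N m; "tool_pos": TCP position; "tcp_rot": TCP orientation; "wrist_force": force on the tool from outside, world axes, zero at the start; "torque": the same for the moment, N m; "width": opening from 0.0 (shut) to 1.0 (fully open).
Only numpy, scipy, OpenCV 4.12 (cv2) and the standard library are available. Lean on these libraries where they do the work, as an engineer would, in place of code of your own. Each camera call takes 0.05 s, during which the arm holds its last target.

## Working session

There is one attempt and no reset: what is moved stays moved. The work goes in short steps, Python scripts to look and compute and a shell command to move; the robot and the scene stay as the last step left them, time stands still between calls to the robot, and variables do not carry over. Pictures are saved under pics/ and viewed, and the job is handed in when it is done.

```bash
ls; mkdir -p pics
python3 - <<'E'
from workcell import bot
import cv2
print(bot.read_state())
for n in("top","side"):
    im=bot.read_camera(n); cv2.imwrite(f"pics/{n}0.png",cv2.cvtColor(im,cv2.COLOR_RGB2BGR)); print(n,bot.camera_model(n))
E
```

```text
pics
{'time': 0.0, 'q': array([ 1.22610738e+00,  2.64736589e-01,  1.60541483e+00,  8.27217667e-06,
        1.27368347e+00, -3.69118119e-02]), 'joint_vel': array([-0.00020507,  0.00042821, -0.00164266,  0.00028617, -0.00206873,
        0.00378459]), 'joint_torque': array([ 1.50496264e-03, -5.15115845e+01, -3.67311430e+01, -3.60743627e-05,
        1.29271709e-02, -1.36742577e-05]), 'tool_pos': array([0.2043724 , 0.64294225, 0.4033507 ]), 'tcp_rot': array([-0.48148638, -3.10403656,  0.00345535]), 'wrist_force': array([ 0.55266219,  0.1678531 , -0.82192345]), 'torque': array([-0.01720541,  0.01211472, -0.03428771]), 'width': 0.9981472761015552}
top {'intrinsics': array([[356.00936435,   0.        , 257.2407908 ],
       [  0.        , 356.00936435, 187.55532376],
       [  0.        ,   0.        ,   1.        ]]), 'k1': 0.011329867035857328, 'rvec': array([ 2.1942811 , -2.15110965,  0.14185334]), 'tvec': array([-0.04604227,  0.50573144,  1.15755155])}
side {'intrinsics': array([[378.53293492,   0.        , 257.69232365],
       [  0.        , 378.53293492, 193.56962132],
       [  0.        ,   0.        ,   1.        ]]), 'k1': 0.042479530805895005, 'rvec': array([ 2.20539323, -0.58664271,  0.30175216]), 'tvec': array([-0.4426638 ,  0.20384334,  1.04976143])}
```

View pics/top0.png

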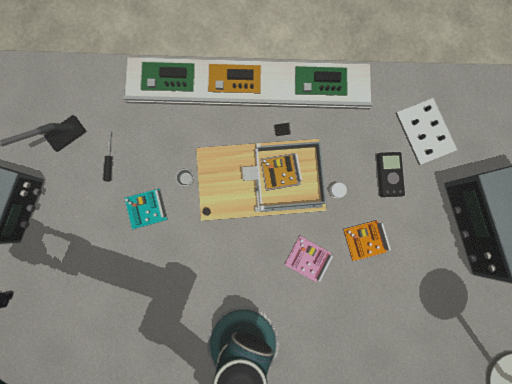

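View pics/side0.png

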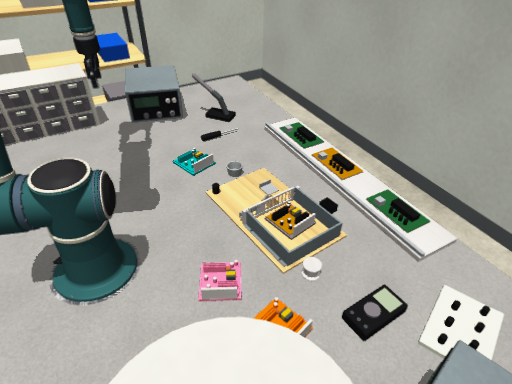

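```bash
cat > h.py <<'E'
import numpy as np,cv2
from workcell import bot
def cam(n):
    m=bot.camera_model(n);K=m['intrinsics'];R=cv2.Rodrigues(m['rvec'])[0];return K,np.array([m['k1'],0,0,0,0.]),R,m['rvec'],m['tvec']
def ray(n,p):
    K,d,R,rv,t=cam(n)
    u=cv2.undistortPoints(np.array([[p]],float),K,d)[0,0]
    return -R.T@t, R.T@np.array([u[0],u[1],1.])
def onz(n,p,z):
    c,d=ray(n,p);return c+d*(z-c[2])/d[2]
def proj(n,X):
    K,d,R,rv,t=cam(n);return cv2.projectPoints(np.array(X,float).reshape(-1,3),rv,t,K,d)[0][:,0]
def grab(n,f):
    im=cv2.cvtColor(bot.read_camera(n),cv2.COLOR_RGB2BGR);cv2.imwrite(f,im);return im
E
python3 - <<'E'
import cv2
for n,(a,b,c,d) in dict(top=(190,125,335,230),side=(200,150,360,270)).items():
    im=cv2.imread(f"pics/{n}0.png")[b:d,a:c]
    cv2.imwrite(f"pics/{n}0c.png",cv2.resize(im,None,fx=5,fy=5,interpolation=cv2.INTER_CUBIC))
E
```

```text
(no output)
```

View pics/top0c.png

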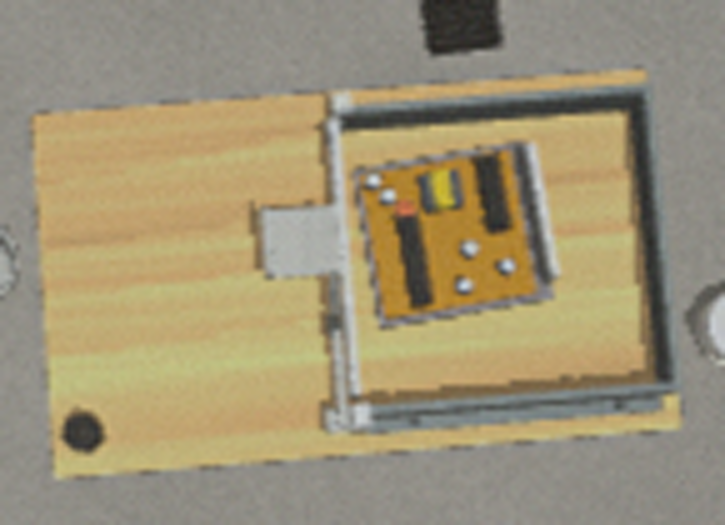

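View pics/side0c.png

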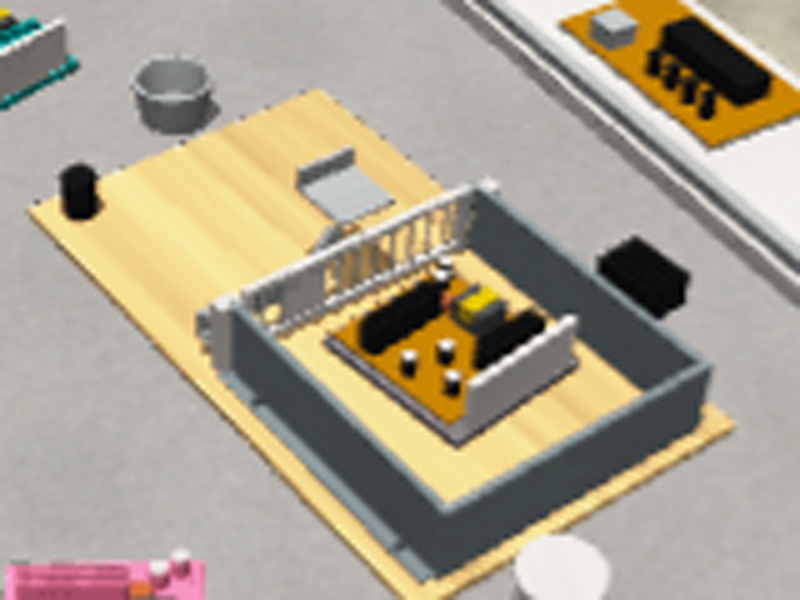

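```bash
cat >> h.py <<'E'
def fit2(L,W):
    L=np.array(L,float);W=np.array(W,float)
    a=L-L.mean(0);b=W-W.mean(0)
    th=np.arctan2((a[:,0]*b[:,1]-a[:,1]*b[:,0]).sum(),(a*b).sum())
    R=np.array([[np.cos(th),-np.sin(th)],[np.sin(th),np.cos(th)]])
    t=W.mean(0)-R@L.mean(0);return th,R,t,W-(L@R.T+t)
E
cat > a.py <<'E'
from h import *
def c(u,v,ox=190,oy=125,s=5): return ((u+.5)/s-.5+ox,(v+.5)/s-.5+oy)
W=[onz('top',c(*p),.008)[:2] for p in [(33,115),(647,70),(682,428),(55,478)]]
th,R,t,r=fit2([(.205,-.125),(-.22,-.125),(-.22,.125),(.205,.125)],W)
print(th,t,r*1e3)
def bay(w): return R.T@(np.array(w)[:2]-t)
for nm,p,z in [('pad lo in',(338,278),.076),('pad',(262,208),.076),('pad',(268,275),.076),('noseH',(355,172),.016),('noseL',(380,327),.016),('tailL',(552,297),.016),('plate',(534,143),.056),('plate',(557,277),.056),('postH',(341,103),.063),('postL',(350,415),.063)]:
    print(nm,bay(onz('top',c(*p),z))*1e3)
# check with side
for nm,X in dict(o=(0,0,.063),hinge=(0,-.09,.063),catch=(.018,.102,.042),pad=(.026,-.012,.076),cornerO=(.205,.125,.008),cornerI=(-.22,.125,.008)).items():
    w=np.r_[R@np.array(X[:2])+t,X[2]]
    print(nm,w.round(4),'top',((proj('top',w)[0]-(190,125))*5).round(0),'side',((proj('side',w)[0]-(200,150))*5).round(0))
E
python3 a.py
```

```text
1.6686460724322598 [ 0.53857538 -0.04016832] [[-0.99903612 -1.09091122]
 [-1.03574082  0.45739391]
 [ 1.1203908   1.27964114]
 [ 0.91438615 -0.64612382]]
pad lo in [ 6.9078458  13.01249978]
pad [ 52.08081378 -35.99856034]
pad [51.48145647  7.65468118]
noseH [-12.17194181 -66.39439897]
noseL [-20.48231181  40.49360702]
tailL [-138.11510004   29.12232407]
plate [-129.66713191  -69.21989832]
plate [-136.58007437   20.68192917]
postH [  -4.58778387 -103.8868186 ]
postL [  5.83804571 100.46671359]
o [ 0.5386 -0.0402  0.063 ] top [345. 258.] side [357. 235.]
hinge [ 0.6281 -0.0314  0.063 ] top [334. 122.] side [466. 185.]
catch [ 0.4353 -0.0322  0.042 ] top [329. 419.] side [208. 306.]
pad [ 0.548  -0.0131  0.076 ] top [303. 240.] side [348. 191.]
cornerO [0.3941 0.1516 0.008 ] top [ 52. 477.] side [ 28. 205.]
cornerI [ 0.4357 -0.2713  0.008 ] top [682. 428.] side [417. 609.]
```

```bash
cat > plan.py <<'E'
from h import *
from scipy.spatial.transform import Rotation as Ro
TH=1.66865; T=np.array([.53858,-.04017])
RB=np.array([[np.cos(TH),-np.sin(TH)],[np.sin(TH),np.cos(TH)]])
HG=np.array([0,-.09])
def gate(phi,n,s):  # bay xy of point n outward, s along gate
    c,si=np.cos(phi),np.sin(phi)
    return HG+s*np.array([si,c])+n*np.array([c,-si])
def to(bxy,ztip,hd,L=.173):
    """hd: heading of tool y in bay frame; print row from current pose"""
    s=bot.read_state();p=s['tool_pos'];R=Ro.from_rotvec(s['tcp_rot'])
    w=np.r_[RB@np.array(bxy)+T,ztip+L]
    h=hd+TH; y=np.array([np.cos(h),np.sin(h),0]);z=np.array([0,0,-1.]);x=np.cross(y,z)
    Rt=Ro.from_matrix(np.c_[x,y,z])
    return (R.inv().apply(w-p)*100).round(2),(R.inv()*Rt).as_rotvec().round(3)
def where(L=.173):
    s=bot.read_state();R=Ro.from_rotvec(s['tcp_rot']).as_matrix();w=s['tool_pos']+R[:,2]*L
    print('t',round(s['time'],2),'tip bay mm',(RB.T@(w[:2]-T)*1e3).round(1),'z',round(w[2]*1e3,1),'hd',round(np.arctan2(R[1,1],R[0,1])-TH,3),'F',(s['wrist_force']).round(2),'w',round(s['width'],3),'q',s['q'].round(2))
E
python3 - <<'E'
from plan import *
where(); print(gate(0,.03,.068)); print(to(gate(0,.03,.068),.130,0.))
E
```

```text
t 0.1 tip bay mm [712.2 266. ] z 230.5 hd -0.406 F [-0.57 -0.16  0.08] w 1.001 q [ 1.23  0.26  1.61  0.    1.27 -0.04]
[ 0.03  -0.022]
(array([-53.38, -51.33,  10.15]), array([-0.002, -0.   , -0.406]))
```

```bash
python3 -m jog '[[[1,-53,-51,6,0,0,-0.4],[1,-53,-51,6,0,0,-0.4],[1,-53,-51,6,0,0,-0.4],[1,-53,-51,6,0,0,-0.4],[1,-53,-51,6,0,0,-0.4],[1,-53,-51,6,0,0,-0.4],[1,-53,-51,6,0,0,-0.4],[1,-53,-51,6,0,0,-0.4],[1,-53,-51,6,0,0,-0.4],[1,-53,-51,6,0,0,-0.4],[1,-53,-51,6,0,0,-0.4],[1,-53,-51,6,0,0,-0.4]]]'
python3 - <<'E'
from plan import *
where(); print(to(gate(0,.03,.068),.1,0.))
E
```

```text
time: 1.6
tool_pos: [0.5556, -0.0057, 0.3441]
tcp_rot: [0.143, -3.138, 0.0]
wrist_force: [0.2, 0.3, 0.5]
width: 0.001
t 1.6 tip bay mm [ 32.6 -20.3] z 171.1 hd -0.007 F [0.17 0.27 0.48] w 0.001 q [-0.06  0.09  1.93 -0.    1.13 -1.72]
(array([-0.17, -0.26,  7.11]), array([-0.   , -0.   , -0.007]))
```

```bash
python3 -m jog '[[[1,-0.2,-0.3,4,0,0,0],[1,-0.2,-0.3,7,0,0,0],[1,-0.2,-0.3,7,0,0,0],[1,-0.2,-0.3,7,0,0,0]]]'
python3 - <<'E'
from plan import *
where()
a=grab('top','pics/t1.png')[125:230,190:335];b=grab('side','pics/s1.png')[130:270,200:380]
cv2.imwrite('pics/t1c.png',cv2.resize(a,None,fx=5,fy=5,interpolation=2));cv2.imwrite('pics/s1c.png',cv2.resize(b,None,fx=4,fy=4,interpolation=2))
E
```

```text
time: 2.1
tool_pos: [0.5577, -0.006, 0.2755]
tcp_rot: [-0.145, 3.137, -0.0]
wrist_force: [0.1, 0.1, 0.5]
width: -0.001
t 2.1 tip bay mm [ 32.1 -22.5] z 102.5 hd -0.005 F [0.13 0.05 0.54] w -0.001 q [-0.06  0.16  1.98 -0.    1.   -1.72]
```

View pics/t1c.png

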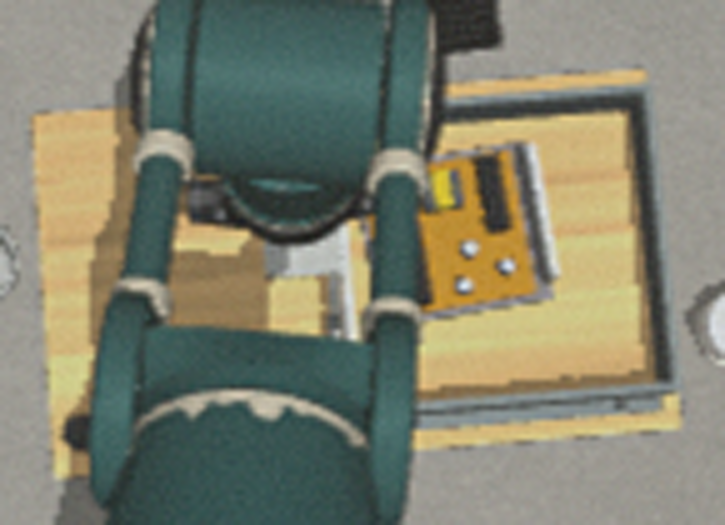

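View pics/s1c.png

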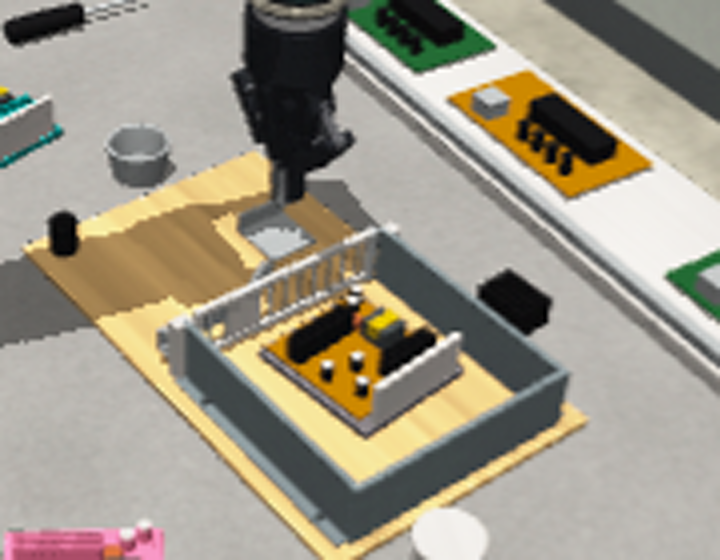

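Run:
```python
from plan import *
for nm,b,z in [('tip',(.032,-.0225),.1025),('tipdown',(.032,-.0225),.076),('padc',(.026,-.012),.076),('p1',(.004,-.034),.076),('p2',(.048,-.034),.076),('p3',(.048,.01),.076),('p4',(.004,.01),.076)]:
    w=np.r_[RB@np.array(b)+T,z]; print(nm,((proj('side',w)[0]-(200,130))*4).round())
```

```text
tip [286. 199.]
tipdown [285. 225.]
padc [279. 233.]
p1 [317. 238.]
p2 [284. 210.]
p3 [240. 229.]
p4 [273. 258.]
```

```bash
python3 -m jog '[[[1,0,-0.4,0,0,0,0],[1,0,-0.4,1.2,0,0,0],[1,0,-0.4,2.2,0,0,0],[1,0,-0.4,2.2,0,0,0]]]'; python3 -c "
from plan import *
where()"; python3 -m jog '[[[1,0,0,0.3,0,0,0],[1,0,0,0.6,0,0,0],[1,0,0,0.6,0,0,0]]]';python3 -c "
from plan import *
where()"
```

```text
time: 2.7
tool_pos: [0.5568, -0.01, 0.2509]
tcp_rot: [0.145, -3.135, -0.001]
wrist_force: [-0.1, 0.3, 1.1]
width: -0.001
t 2.7 tip bay mm [ 28.3 -20.5] z 77.9 hd -0.006 F [-0.07  0.26  1.11] w -0.001 q [-0.06  0.19  2.    0.    0.96 -1.73]
time: 3.08
tool_pos: [0.5584, -0.0101, 0.2473]
tcp_rot: [-0.145, 3.136, -0.0]
wrist_force: [1.7, 0.7, 2.8]
width: -0.001
t 3.08 tip bay mm [ 28. -23.] z 74.3 hd -0.006 F [1.67 0.73 2.78] w -0.001 q [-0.06  0.2   2.    0.    0.94 -1.73]
```

```bash
python3 -m jog '[[[1,0,0,0.3,0,0,0],[1,0,0,0.6,0,0,0],[1,0,0,0.6,0,0,0]]]';python3 -c "
from plan import *
where()
a=grab('side','pics/s2.png')[130:270,200:380]
cv2.imwrite('pics/s2c.png',cv2.resize(a,None,fx=4,fy=4,interpolation=2))
where()"
```

```text
time: 3.45
tool_pos: [0.5578, -0.0101, 0.2405]
tcp_rot: [-0.145, 3.138, -0.0]
wrist_force: [2.0, -0.5, 1.6]
width: -0.0
t 3.45 tip bay mm [ 28. -22.] z 67.5 hd -0.006 F [ 1.97 -0.55  1.56] w -0.0 q [-0.06  0.2   2.01 -0.    0.93 -1.73]
t 3.5 tip bay mm [ 27.9 -22. ] z 67.6 hd -0.006 F [ 1.54 -0.07  2.61] w -0.0 q [-0.06  0.2   2.01 -0.    0.93 -1.73]
```

View pics/s2c.png

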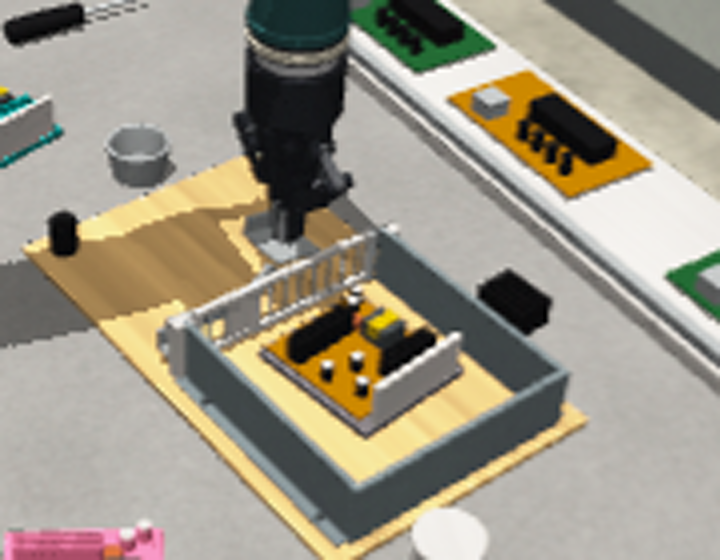

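```bash
python3 -m jog '[[[1,0,0,0.2,0,0,0],[1,0,0,0.3,0,0,0],[1,0,0,0.3,0,0,0]]]';python3 -c "
from plan import *
where()"; python3 -m jog '[[[1,0,0,0.15,0,0,0],[1,0,0,0.15,0,0,0],[1,0,0,0.15,0,0,0]]]';python3 -c "
from plan import *
where()"
```

```text
time: 3.88
tool_pos: [0.5578, -0.0101, 0.2377]
tcp_rot: [-0.145, 3.138, -0.0]
wrist_force: [3.7, 0.4, 2.3]
width: -0.0
t 3.88 tip bay mm [ 28.  -22.1] z 64.7 hd -0.006 F [3.74 0.44 2.3 ] w -0.0 q [-0.06  0.21  2.01 -0.    0.93 -1.73]
time: 4.25
tool_pos: [0.5577, -0.0101, 0.2362]
tcp_rot: [0.145, -3.138, 0.0]
wrist_force: [2.9, -0.2, 1.6]
width: 0.0
t 4.25 tip bay mm [ 28. -22.] z 63.2 hd -0.006 F [ 2.89 -0.17  1.61] w 0.0 q [-0.06  0.21  2.01 -0.    0.92 -1.73]
```

```bash
python3 -m jog '[[[1,0,0,0.1,0,0,0],[1,0,0,0.1,0,0,0],[1,0,0,0.1,0,0,0]]]';python3 -c "
from plan import *
where()
a=grab('side','pics/s3.png')[185:235,225:295];b=cv2.imread('pics/s0.png') if 0 else cv2.imread('pics/s1.png')[185:235,225:295]
cv2.imwrite('pics/s3c.png',cv2.resize(np.vstack([b,a]),None,fx=6,fy=6,interpolation=2))"
```

```text
time: 4.62
tool_pos: [0.5578, -0.0101, 0.2352]
tcp_rot: [-0.145, 3.138, -0.0]
wrist_force: [4.0, 0.9, 2.1]
width: 0.003
t 4.62 tip bay mm [ 28. -22.] z 62.2 hd -0.006 F [4.01 0.92 2.07] w 0.003 q [-0.06  0.21  2.01 -0.    0.92 -1.73]
```

View pics/s3c.png

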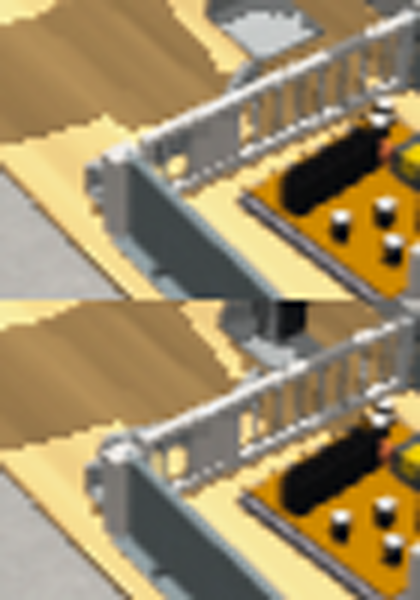

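Run:
```python
from plan import *
where()
for ph in (0,.1,.2,.3,.4,.5):
    print(ph,*to(gate(ph,.033,.068),.0622,-ph-.006))
```

```text
t 4.67 tip bay mm [ 28.1 -22.1] z 62.2 hd -0.006 F [4.03 0.44 2.51] w 0.0 q [-0.06  0.21  2.01  0.    0.92 -1.73]
0 [0.01 0.49 0.  ] [-0.  0.  0.]
0.1 [-0.35  1.16  0.  ] [-0.   0.   0.1]
0.2 [-0.78  1.78  0.  ] [-0.   0.   0.2]
0.3 [-1.26  2.36  0.  ] [0.  0.  0.3]
0.4 [-1.8   2.89  0.  ] [0.  0.  0.4]
0.5 [-2.39  3.36  0.  ] [0.  0.  0.5]
```

```bash
python3 -m jog '[[[1,0,0.3,0,0,0,0],[1,0,0.5,0,0,0,0],[1,-0.15,0.8,0,0,0,0.05],[1,-0.35,1.2,0,0,0,0.1],[1,-0.55,1.5,0,0,0,0.15],[1,-0.8,1.8,0,0,0,0.2],[1,-1.0,2.1,0,0,0,0.25],[1,-1.25,2.35,0,0,0,0.3],[1,-1.8,2.9,0,0,0,0.4],[1,-2.4,3.35,0,0,0,0.5],[1,-2.4,3.35,0,0,0,0.5]]]';python3 -c "
from plan import *
where()
a=grab('side','pics/s4.png')[130:270,200:380]
cv2.imwrite('pics/s4c.png',cv2.resize(a,None,fx=4,fy=4,interpolation=2))"
```

```text
time: 6.05
tool_pos: [0.5781, 0.0259, 0.2347]
tcp_rot: [-0.634, -3.075, -0.0]
wrist_force: [0.6, 0.3, 0.7]
width: 0.001
t 6.05 tip bay mm [ 62.  -45.5] z 61.7 hd -0.504 F [0.57 0.32 0.72] w 0.001 q [ 0.    0.25  1.96  0.    0.93 -1.16]
```

View pics/s4c.png

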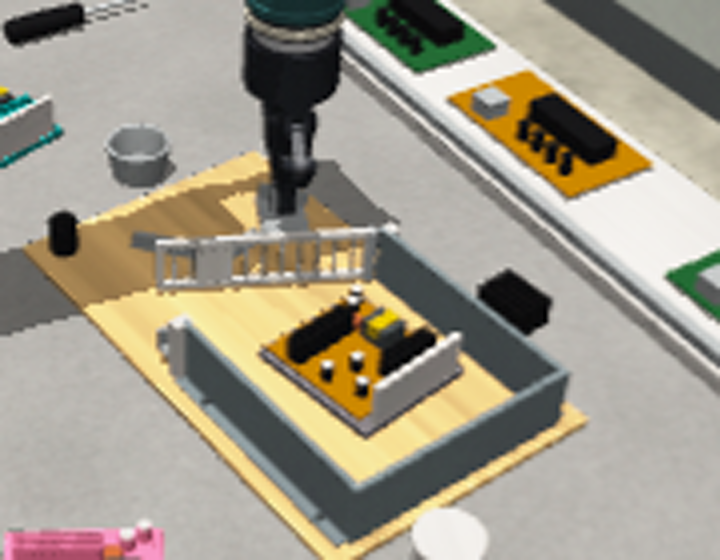

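Run:
```python
from plan import *
where()
for ph in np.arange(.6,1.75,.1):
    print(round(ph,2),*to(gate(ph,.033,.068),.0622,-ph-.004))
```

```text
t 6.1 tip bay mm [ 61.9 -45.2] z 61.6 hd -0.503 F [-0.25  0.22  1.58] w 0.001 q [ 0.    0.25  1.96  0.    0.93 -1.16]
0.6 [-0.42  0.67 -0.06] [-0.001 -0.002  0.101]
0.7 [-0.85  1.29 -0.06] [-0.001 -0.002  0.201]
0.8 [-1.33  1.87 -0.07] [-0.001 -0.002  0.301]
0.9 [-1.87  2.4  -0.07] [-0.001 -0.002  0.401]
1.0 [-2.47  2.87 -0.07] [-0.001 -0.002  0.501]
1.1 [-3.1   3.28 -0.07] [-0.001 -0.002  0.601]
1.2 [-3.77  3.62 -0.07] [-0.001 -0.002  0.701]
1.3 [-4.48  3.9  -0.07] [-0.001 -0.002  0.801]
1.4 [-5.21  4.1  -0.07] [-0.001 -0.002  0.901]
1.5 [-5.95  4.23 -0.08] [-0.002 -0.002  1.001]
1.6 [-6.7   4.29 -0.08] [-2.000e-03 -1.000e-03  1.101e+00]
1.7 [-7.46  4.26 -0.08] [-2.000e-03 -1.000e-03  1.201e+00]
```

```bash
python3 -m jog '[[[1,-0.4,0.65,0,0,0,0.1],[1,-0.85,1.3,0,0,0,0.2],[1,-1.35,1.85,0,0,0,0.3],[1,-1.85,2.4,0,0,0,0.4],[1,-2.45,2.85,0,0,0,0.5],[1,-3.1,3.3,0,0,0,0.6],[1,-3.75,3.6,0,0,0,0.7],[1,-4.5,3.9,0,0,0,0.8],[1,-5.2,4.1,0,0,0,0.9],[1,-5.95,4.25,0,0,0,1.0],[1,-6.7,4.3,0,0,0,1.1],[1,-7.45,4.25,0,0,0,1.2]]]';python3 -c "
from plan import *
where()
a=grab('side','pics/s5.png')[110:250,200:380]
cv2.imwrite('pics/s5c.png',cv2.resize(a,None,fx=4,fy=4,interpolation=2))"
```

```text
time: 7.6
tool_pos: [0.6628, 0.0348, 0.2341]
tcp_rot: [-2.262, -2.177, 0.004]
wrist_force: [-0.5, 0.9, 0.7]
width: 0.001
t 7.6 tip bay mm [  62.6 -130.3] z 61.1 hd -1.707 F [-0.52  0.87  0.73] w 0.001 q [0.01 0.39 1.77 0.   0.98 0.05]
```

View pics/s5c.png

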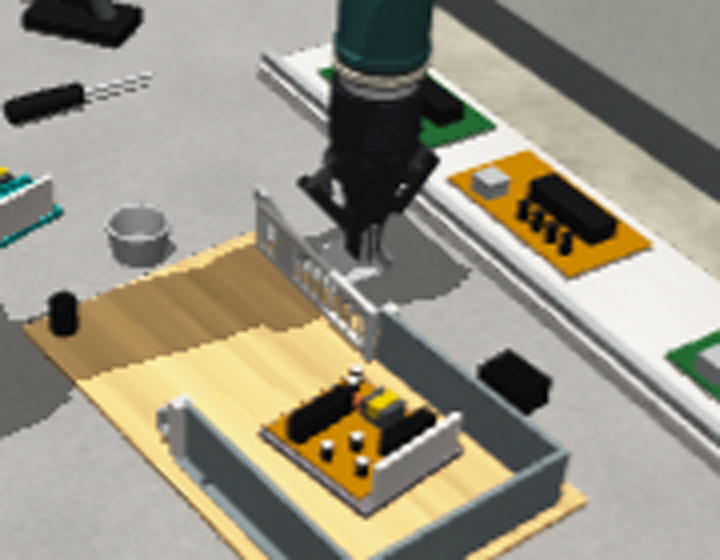

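```bash
python3 -m jog '[[[1,0,0,-1.5,0,0,0],[1,0,0,-4,0,0,0],[1,0,0,-8,0,0,0],[0.5,0,0,-10,0,0,0],[0.5,0,0,-10,0,0,0]]]'
python3 - <<'E'
from plan import *
where()
print(to((-.165,-.022),.13,-np.pi/2+.077))
for n,(a,b,c,d) in dict(top=(190,125,335,230),side=(200,110,380,250)).items():
    im=grab(n,f'pics/{n}6.png')[b:d,a:c]
    cv2.imwrite(f"pics/{n}6c.png",cv2.resize(im,None,fx=4,fy=4,interpolation=cv2.INTER_CUBIC))
E
```

```text
time: 8.28
tool_pos: [0.6643, 0.035, 0.3379]
tcp_rot: [2.259, 2.179, 0.005]
wrist_force: [0.5, 0.3, 0.2]
width: 0.417
t 8.28 tip bay mm [  62.4 -133.2] z 164.9 hd -1.705 F [0.49 0.31 0.24] w 0.417 q [ 0.02  0.29  1.7  -0.    1.15  0.05]
(array([-24.02,  -7.93,   3.45]), array([ 0.004,  0.   , -0.211]))
```

View pics/top6c.png

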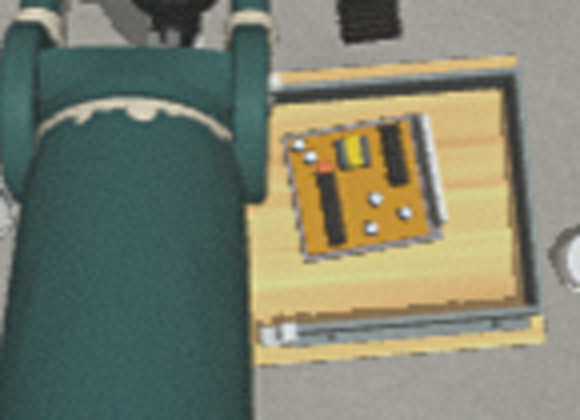

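View pics/side6c.png

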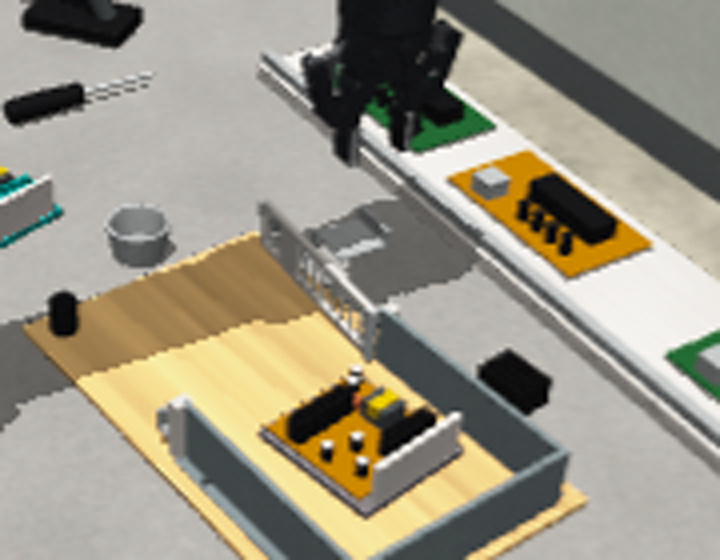

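```bash
python3 -m jog '[[[0.5,-24,-7.9,3.5,0,0,-0.21],[0.5,-24,-7.9,3.5,0,0,-0.21],[0.5,-24,-7.9,3.5,0,0,-0.21],[0.5,-24,-7.9,3.5,0,0,-0.21],[0.5,-24,-7.9,3.5,0,0,-0.21],[0.5,-24,-7.9,3.5,0,0,-0.21],[0.5,-24,-7.9,3.5,0,0,-0.21]]]'
python3 - <<'E'
from plan import *
where()
print(to((-.163,-.022),.025,-np.pi/2+.077))
def bay(w): return RB.T@(np.array(w)[:2]-T)
a=bay(onz('side',(265/4+200,203/4+110),.063));d=a-HG;print('gate free',a,np.arctan2(d[0],d[1]))
for n,(a,b,c,d) in dict(top=(190,125,335,230),side=(200,110,380,250)).items():
    im=grab(n,f'pics/{n}7.png')[b:d,a:c]
    cv2.imwrite(f"pics/{n}7c.png",cv2.resize(im,None,fx=4,fy=4,interpolation=cv2.INTER_CUBIC))
E
```

```text
time: 9.25
tool_pos: [0.5763, -0.2007, 0.2996]
tcp_rot: [-2.019, -2.406, -0.0]
wrist_force: [-0.3, 0.1, 0.4]
width: 0.502
t 9.25 tip bay mm [-163.3  -21.8] z 126.6 hd -1.494 F [-0.26  0.13  0.45] w 0.502 q [-0.38  0.23  1.85  0.    1.06 -0.55]
(array([ 0.04,  0.02, 10.16]), array([-0.001, -0.001, -0.   ]))
gate free [ 0.16999038 -0.10698962] 1.6704101248268663
```

View pics/top7c.png

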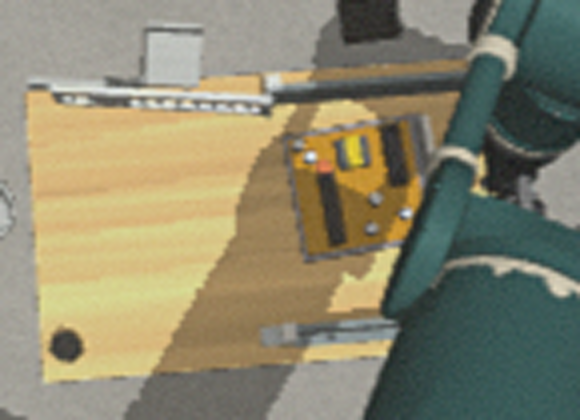

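View pics/side7c.png

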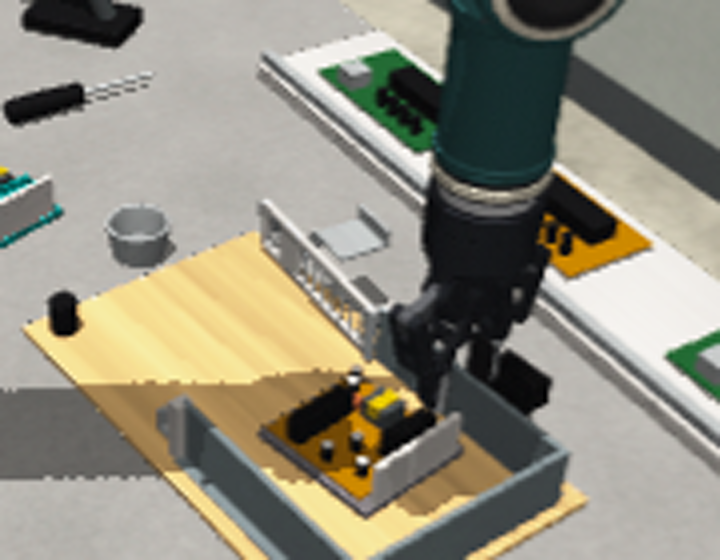

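```bash
python3 -m jog '[[[0.5,0,0,3,0,0,0],[0.5,0,0,5.5,0,0,0],[0.5,0,0,5.5,0,0,0]]]'
python3 - <<'E'
from plan import *
where()
im=grab('side','pics/s8.png')[150:260,250:370]
cv2.imwrite("pics/s8c.png",cv2.resize(im,None,fx=5,fy=5,interpolation=cv2.INTER_CUBIC))
E
```

```text
time: 9.72
tool_pos: [0.5752, -0.2004, 0.2429]
tcp_rot: [-2.016, -2.403, 0.002]
wrist_force: [0.0, -0.0, 0.4]
width: 0.504
t 9.72 tip bay mm [-162.6  -20. ] z 69.9 hd -1.494 F [ 0.03 -0.    0.37] w 0.504 q [-0.38  0.29  1.89  0.    0.97 -0.55]
```

View pics/s8c.png

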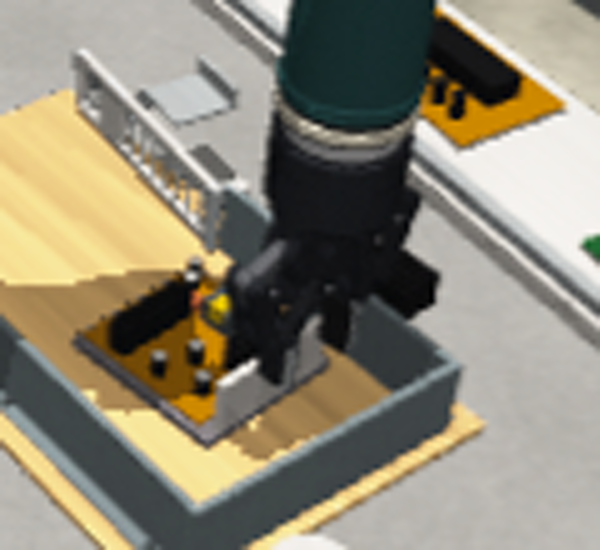

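```bash
python3 -m jog '[[[0.5,0,0,2,0,0,0],[0.5,0,0,4.4,0,0,0],[0.5,0,0,4.4,0,0,0]]]'
python3 - <<'E'
from plan import *
where()
im=grab('side','pics/s9.png')[150:260,250:370]
cv2.imwrite("pics/s9c.png",cv2.resize(im,None,fx=5,fy=5,interpolation=cv2.INTER_CUBIC))
E
```

```text
time: 10.15
tool_pos: [0.5749, -0.2014, 0.1991]
tcp_rot: [-2.019, -2.402, 0.002]
wrist_force: [0.7, 0.6, 0.3]
width: 0.502
t 10.15 tip bay mm [-163.7  -19.8] z 26.1 hd -1.495 F [0.75 0.55 0.32] w 0.502 q [-0.38  0.34  1.91 -0.    0.89 -0.55]
```

View pics/s9c.png

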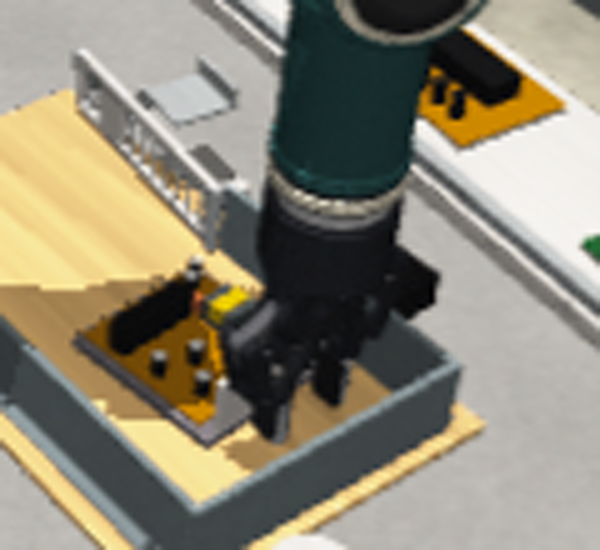

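```bash
python3 -m jog '[[[0.5,0.6,0,0,0,0,0],[0.5,1.2,0,0,0,0,0],[0.5,1.6,0,0,0,0,0],[0.5,2.2,0,0,0,0,0],[0.5,3,0,0,0,0,0],[0.5,4,0,0,0,0,0],[0.5,5,0,0,0,0,0],[0.5,6,0,0,0,0,0],[0.5,6,0,0,0,0,0]]]'
python3 - <<'E'
from plan import *
where()
im=grab('side','pics/s10.png')[150:260,240:360]
cv2.imwrite("pics/s10c.png",cv2.resize(im,None,fx=5,fy=5,interpolation=cv2.INTER_CUBIC))
E
```

```text
time: 11.32
tool_pos: [0.5655, -0.1417, 0.2012]
tcp_rot: [-2.02, -2.405, -0.001]
wrist_force: [0.5, 0.6, -0.2]
width: 0.503
t 11.32 tip bay mm [-103.5  -16.8] z 28.2 hd -1.495 F [ 0.46  0.61 -0.17] w 0.503 q [-0.29  0.3   1.97  0.    0.87 -0.46]
```

View pics/s10c.png

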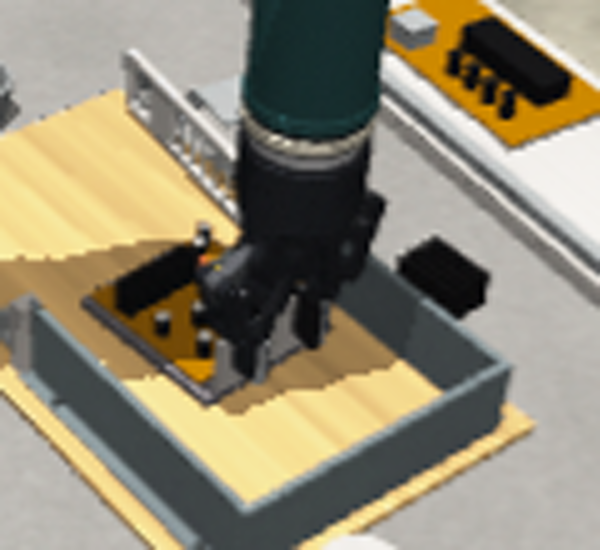

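```bash
python3 -m jog '[[[0.5,0.5,0,0,0,0,0],[0.5,1.5,0,0,0,0,0],[0.5,2.5,0,0,0,0,0],[0.5,3.5,0,0,0,0,0],[0.5,4.5,0,0,0,0,0],[0.5,5.5,0,0,0,0,0],[0.5,6.5,0,0,0,0,0],[0.5,7.5,0,0,0,0,0],[0.5,8,0,0,0,0,0],[0.5,8,0,0,0,0,0]]]'
python3 - <<'E'
from plan import *
where()
a=grab('side','pics/s11.png')[130:250,220:350]; b=grab('top','pics/t11.png')[125:245,190:320]
cv2.imwrite("pics/s11c.png",cv2.resize(np.hstack([a,b]),None,fx=3,fy=3,interpolation=cv2.INTER_CUBIC))
E
```

```text
time: 12.62
tool_pos: [0.5518, -0.0634, 0.2013]
tcp_rot: [-2.02, -2.405, -0.001]
wrist_force: [-0.1, -1.1, 1.1]
width: 0.499
t 12.62 tip bay mm [-24.3 -10.9] z 28.3 hd -1.495 F [-0.08 -1.09  1.15] w 0.499 q [-0.16  0.25  2.03  0.    0.86 -0.33]
```

View pics/s11c.png

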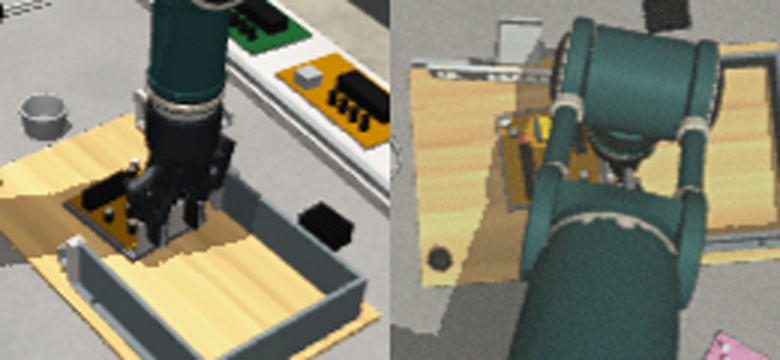

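```bash
python3 -m jog '[[[0.5,0.5,0,0,0,0,0],[0.5,1.5,0,0,0,0,0],[0.5,2.5,0,0,0,0,0],[0.5,3.5,0,0,0,0,0],[0.5,4.5,0,0,0,0,0],[0.5,5.0,0,0,0,0,0],[0.5,5.3,0,0,0,0,0],[0.5,5.3,0,0,0,0,0]]]'; python3 -c "
from plan import *
where()"; python3 -m jog '[[[0.5,-0.5,0,0,0,0,0],[0.5,-1.5,0,0,0,0,0],[0.5,-2.5,0,0,0,0,0],[0.5,-2.5,0,-3,0,0,0],[0.5,-2.5,0,-8,0,0,0],[0.5,-2.5,0,-13,0,0,0],[0.5,-2.5,0,-13,0,0,0]]]'; python3 -c "
from plan import *
where()
print(to((-.25,-.022),.16,-np.pi/2+.077))"
```

```text
time: 13.72
tool_pos: [0.5428, -0.0115, 0.2013]
tcp_rot: [-2.021, -2.405, -0.001]
wrist_force: [0.7, -1.9, 1.4]
width: 0.498
t 13.72 tip bay mm [28.2 -7. ] z 28.3 hd -1.496 F [ 0.67 -1.86  1.38] w 0.498 q [-0.07  0.23  2.06  0.    0.85 -0.24]
time: 14.6
tool_pos: [0.5492, -0.0374, 0.3367]
tcp_rot: [2.017, 2.398, 0.009]
wrist_force: [0.6, -1.1, 0.3]
width: 0.503
t 14.6 tip bay mm [  1.3 -12.6] z 163.7 hd -1.496 F [ 0.6  -1.06  0.29] w 0.503 q [-0.11  0.08  1.95  0.    1.1  -0.29]
(array([-25.18,  -0.76,   0.43]), array([ 0.01 ,  0.003, -0.003]))
```

Back the arm off over the bay to clear the view.

```bash
python3 -m jog '[[[0.5,-6,0,-3,0,0,0],[0.5,-12,0,-3,0,0,0],[0.5,-18,0,-3,0,0,0],[0.5,-24,0,-3,0,0,0],[0.5,-26,0,-3,0,0,0],[0.5,-26,0,-3,0,0,0]]]'
python3 - <<'E'
from plan import *
where()
a=grab('side','pics/s12.png')[110:240,200:345]; b=grab('top','pics/t12.png')[125:230,180:325]
cv2.imwrite("pics/s12c.png",cv2.resize(a,None,fx=5,fy=4.5,interpolation=cv2.INTER_CUBIC))
cv2.imwrite("pics/t12c.png",cv2.resize(b,None,fx=5,fy=5,interpolation=cv2.INTER_CUBIC))
E
```

```text
time: 15.35
tool_pos: [0.5913, -0.2939, 0.3596]
tcp_rot: [-2.023, -2.4, 0.0]
wrist_force: [0.3, 0.5, -0.3]
width: 0.496
t 15.35 tip bay mm [-257.4  -27.4] z 186.6 hd -1.498 F [ 0.27  0.48 -0.25] w 0.496 q [-0.5   0.27  1.68  0.    1.19 -0.67]
```

View pics/s12c.png

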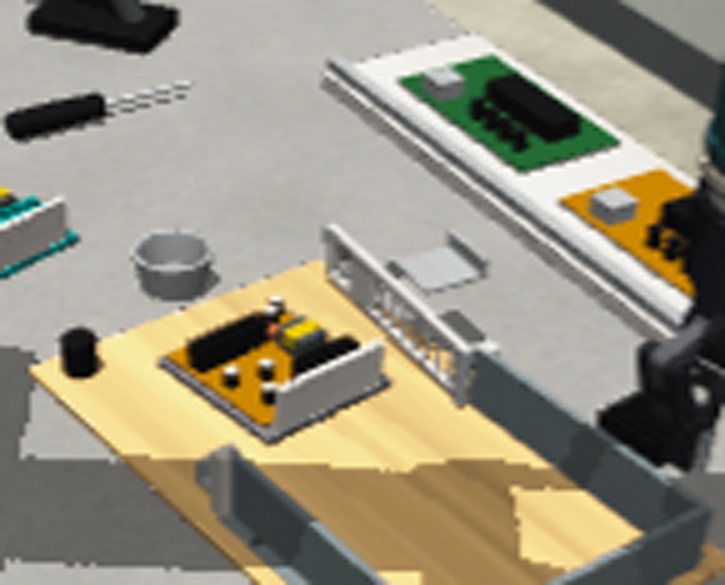

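View pics/t12c.png

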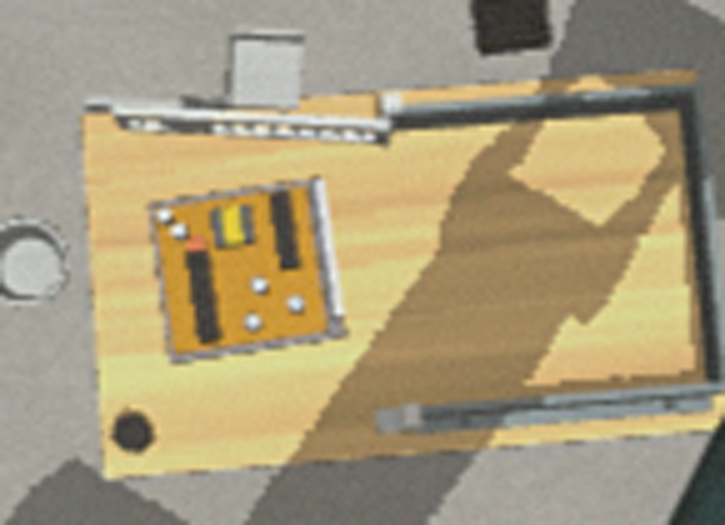

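Run:
```python
from plan import *
c=lambda u,v:((u+.5)/5-.5+180,(v+.5)/5-.5+125)
for nm,p,z in [('noseH',(152,203),.016),('noseL',(173,360),.016),('tailL',(346,335),.016),('plateH',(320,180),.056),('plateL',(342,318),.056),('gate end',(116,108),.063),('padlipout',(230,33),.09),('pad in',(300,106),.076)]:
    print(nm,(RB.T@(onz('top',c(*p),z)[:2]-T)*1e3).round(1))
for ph in (1.6,1.67,1.75):
    print(ph,gate(ph,0,.178),gate(ph,.048,.056))
a=cv2.imread('pics/top0.png').astype(int);b=cv2.imread('pics/t12.png').astype(int)
d=(abs(a-b).max(2)>60).astype('uint8')*255
cv2.imwrite('pics/diff.png',d)
```

```text
noseH [160.2 -58. ]
noseL [153.1  49.4]
tailL [36.3 41.5]
plateH [ 45.7 -57.6]
plateL [38.2 34.3]
gate end [ 174.9 -113.9]
padlipout [  95.9 -150.9]
pad in [  54.9 -103.3]
1.6 [ 0.1779241  -0.09519751] [ 0.05457454 -0.13961471]
1.67 [ 0.17712484 -0.1076293 ] [ 0.0509707 -0.1433103]
1.75 [ 0.1751495 -0.1217278] [ 0.0465474 -0.1472131]
```

View pics/diff.png

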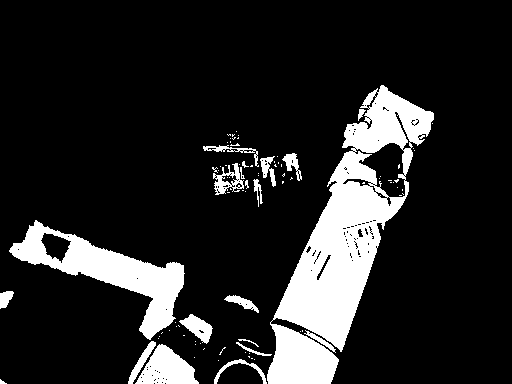

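```bash
python3 -c "
from workcell import bot
print(bot.finish_job())"
```

```text
the job is handed in; nothing more can be done
None
```

The gate is open, the carrier with the board is wholly on the apron, and I handed the job in at about 15.5 s of the 53 s allowed. `finish_job` gives no verdict, so these results come from my own camera and force readings.

**What I did:** I pressed the thumb pad with the closed fingertips, and the side camera showed the bar risen at the catch post while the gate was still shut. I then pushed the pad's lip outwards, swung the gate open and lifted off so the bar could drop. With the gripper half open I pushed the carrier straight out by its push plate with two fingertips, then backed the arm away.

| Check | Measured | Required |
|---|---|---|
| Gate angle | about 1.67 rad (top view suggests slightly more) | at least 1.4 |
| Carrier tail, bay x | about +39 mm | at least 5 |
| Carrier nose, bay x | about 157 mm | under 203 |
| Carrier tail and nose, bay y | about -9 and -4 mm | within ±70 |

- **Forces:** readings at the wrist stayed at about 4 N or less per axis wherever I looked.
- **Carrier:** it looked flat in the final side view.
- **Bystanders:** the before/after top-view difference shows no bystander moved. The arm hid the meter in the last picture, but it never worked near there.
- **Latch bar:** I did not measure its angle directly. I judged it dropped because the pad lies level and back in its unpressed place.

No check failed or disagreed.

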